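# Dispense one buffer tablet from the dosing wheel

### The arm

A 7-joint arm with a two-finger parallel gripper is mounted at the origin on the work surface. World frame = base frame: x ahead of the robot, y to its left, z up, the work surface at z = 0. Lengths are in m, angles in rad, forces in N, time in s.
With the tool pointing down it reaches from about 0.425 to 0.825 m from the base axis. Payload 3.6 kg.
Tool frame: the origin (TCP) lies at the very end of the fingers, on their centre line; the grasp point (between the pads) lies 19 mm behind it (arm.grip_point_offset is the distance from the TCP to the grasp point, in m); z points along the fingers, y is the line along which they close (so a half turn about z gives the same grasp; the last joint's range is limited). The gripper opens to 85 mm and grips with 20 to 120 N. Pads are 22 mm wide; open, the fingers measure 114 mm over their backs; the gripper's body (76 mm by 85 mm) begins 54 mm behind the grasp point. The pads swing forward as they close: fully open they stand 13 mm farther back than shut.
Start: joints at [1.141, 0.615, -0.013, 1.423, 0.008, 1.103, -0.04], TCP at [0.255, -0.598, 0.231] pointing down, gripper open.
Joint ranges: [-3.12, 3.12], [-0.3, 2.06], [-1.34, 1.32], [0.26, 2.42], [-1.36, 4.5], [0.01, 1.98], [-2.84, 2.84]. Speed limits (rad/s): [2.79, 2.79, 3.14, 3.14, 3.14, 3.14, 3.14].

### API

Orientations are given as a unit quaternion [x, y, z, w].
In Python, from rig import arm, camrig, monitor, workorder gives the robot as it stands (arm), with the cameras (camrig), the readings (monitor) and the job (workorder).
- The arm moves only by the tool shift_gripper, called after "Call:" in YAML: its name, and indented under it one key for each argument. Schema: {"type":"object","properties":{"offsets":{"type":"array","items":{"type":"number"},"minItems":6,"maxItems":60},"jaw":{"type":"number"},"clamp_n":{"type":"number"},"only":{"type":"string"},"quiet":{"type":"boolean"},"lines":{"type":"string"}},"required":["offsets"],"additionalProperties":false}. offsets is one flat list of numbers that holds 1 to 10 rows one after another, with no inner brackets; each row has 6 numbers: dx, dy, dz in shares of 0.75 m (1.0 is 0.75 m), then a rotation vector rx, ry, rz in shares of pi rad (1.0 is pi rad); each row is the pose to reach, as a shift and turn from the pose commanded when the call began, along the tool's axes at that moment; what a row does not reach only later rows make up. A row lasts 1/8 s, in which the tool goes at most 0.0625 m and 0.188 rad, less where a joint would pass 70% of its speed; a pose out of reach is approached as far as the arm can. jaw is the finger opening in m, set as the call begins (left out keeps the last). The fingers move at their own pace and stop on an object; clamp_n is the grip in N (left out, the last holds). Time passes only in rows, so rows that do not move let the fingers close. The tool returns the time, the measured TCP pose, the force, the opening and the grip force at its end. only (a regular expression) keeps the lines of the reply that match it, lines (a string "A,B") keeps lines A to B, and quiet returns only ok. A shift or turn number past 1, either way, is cut back to 1. Input that does not fit is refused with a message, and nothing moves.
- monitor.observe(): the state, without advancing time (a new reading comes with each control period).
- camrig.get_image(name): name is "scene" or "top" or "wrist"; returns a dict with "image" (480x640x3 uint8, red, green, blue), "K" (3x3 intrinsics, pixels), "pose" (4x4, takes a point from camera to world coordinates). Camera axes: x right, y down, z forward; pixel columns grow to the right and rows downward; lengths in m; the calibration is good to about 2 mm. The wrist camera is an equidistant fisheye: a pixel r from the principal point sees the ray r / f radians off the axis. A picture is of the moment at which its call begins. There is no depth.
- workorder.sign_off(): hands the job in; it is judged then, once.
The state is a dict: "t": time; "qpos": joint angles; "qd": joint speeds; "tau": joint torques, N m; "ee_pos": TCP position; "tcp_rot": TCP orientation; "contact_force": force on the tool from outside, world axes, zero at the start; "torque": the same for the moment, N m; "grip_width": finger opening in m; "gripper_force": force on a finger pad.
Only numpy, scipy, OpenCV 4.12 (cv2) and the standard library are available. Lean on these libraries where they do the work, as an engineer would, in place of code of your own. Each camera call takes 0.05 s, during which the arm holds its last target. There are 200 camera calls.

### The job

Using its upright pegs, turn the dosing wheel of the tablet dispenser, either way, until one of its two loaded pockets sits over the drop hole at the dispenser's front and the tablet drops into the scoop resting underneath. Then pull the lever at the dispenser's left side to the front to tip that tablet out of the scoop into the glass dish, and let the lever swing back; the other tablet stays in the wheel. Do not touch the tablets with the gripper, and leave the dish and the other things on the bench where they stand.

Things in the scene. Friction and masses are not known exactly. Their poses are not given: they have to be found in the camera images.
- dispenser: tablet dispenser fixed to the bench: grey frame with a level 216 x 216 mm plate, top 136 mm above the bench. Origin on the bench below the wheel's centre; front is -x (toward the robot), y to the left, z up. A clear hopper, 120 mm across, hangs over the hub from 168 to 266 mm above the bench (full width from 212 up), on an arm from a rear post: peg grips need a tool leaning outward
- wheel: grey wheel turning on the plate about z, endless, stays where left (friction 0.05 N m); origin on its axis at the plate's top, axes turn with it. 202 mm across, 16 mm thick. Six open pockets centred 75 mm from the axis at 0, 60, .. 300 deg from its x (anticlockwise from above); six steel pegs 80 mm from the axis at 30, 90, .. 330 deg, 12 mm thick, standing 37 mm above the wheel
- drop_hole (a point): centre of the square 42 x 42 mm drop hole in the plate, 75 mm in front (-x of the dispenser) of the wheel's axis, 136 mm above the bench. A tablet slides on the plate with its pocket and drops surely when the pocket's centre is within 5 degrees of the hole's (it may drop from 16)
- scoop (a joint): tip angle of the sheet-steel scoop under the drop hole, rad: 0 at rest, 1.4 fully tipped, mouth down over the dish; a tablet slides out at 1.0 to 1.4. A weak spring (0.06 to 0.15 N m, 1 to 2 N at the lever's end) swings it back to 0 when let go. Pivot axis level, along the dispenser's y, 82 mm in front of its origin and 90 mm above the bench
- lever_grip (a point): middle of the black round cross bar (12 mm thick, 44 mm long along y) at the end of the scoop's lever, 147 mm left (+y) of the dispenser's middle, 85 mm from the pivot axis. At rest 160 mm above the bench, leaning 35 degrees back; pulled to the front (-x) it swings over the top about the pivot to 45 degrees forward. Axes turn with the scoop
- scoop_pan (a point): middle of the scoop's floor (60 x 50 mm inside, walls 40 mm, open at the front; at rest the floor slopes 15 degrees down to the back). Axes turn with the scoop and at rest are the dispenser's
- tablet_a: white round tablet, 26 mm across, 12 mm thick, lying flat in the wheel's pocket at 240 deg; origin at the centre of its underside, z along its axis
- tablet_b: a second tablet just like it, in the wheel's pocket at 120 deg; the drop hole lies between the two at the start
- dish: low round glass dish, 90 mm across, 42 mm high, 3 mm wall, standing on the bench between the dispenser's front legs, under the scoop; origin at the centre of its underside
- jar_near: bystander: white plastic jar, 56 mm across, 85 mm high, right of the dispenser; origin at its underside
- jar_front: bystander: white plastic jar, 56 mm across, 85 mm high, right of the dispenser's front
- jar_left: bystander: larger white jar, 64 mm across, 100 mm high, at the left
- beaker: bystander: glass beaker, 68 mm across, 85 mm high, at the left
- mortar: bystander: white porcelain bowl, 100 mm across, 50 mm high, at the right
- spatula: bystander: spatula lying on the bench at the right
- block: bystander: aluminium block 50 x 50 x 22 mm at the left

How it is judged:
By the outcome, as a careful person would: the job done as asked, in the order asked, and still so for the second after the job is handed in, with the robot touching nothing.
It also fails if it takes over 58 s, if anything falls off the work surface, if the arm or the gripper's body presses on something with over 40 N, if the wrist force passes 120 N, or if a joint passes its speed limit or range.

## Working session

There is one attempt and no reset: what is moved stays moved. The work goes in short steps, Python scripts to look and compute and a tool call to move; the robot and the scene stay as the last step left them, time stands still between calls to the robot, and variables do not carry over. Pictures are saved under pics/ and viewed, at most 10 in all, crops included, and the job is handed in when it is done.

```bash
ls; mkdir -p pics; python3 - <<'E'
from rig import arm, camrig, monitor, workorder
import cv2,numpy as np
for n in ["scene","top"]:
    d=camrig.get_image(n); cv2.imwrite(f"pics/{n}0.png",d["image"][:,:,::-1]); np.savez(f"{n}0.npz",K=d["K"],pose=d["pose"])
    print(n,d["K"].round(1).tolist(),d["pose"].round(3).tolist())
s=monitor.observe(); print(s["t"],s["ee_pos"],s["tcp_rot"])
E
```

```text
pics
rig.py
scene [[463.5, 0.0, 317.3], [0.0, 463.5, 240.2], [0.0, 0.0, 1.0]] [[-0.59, 0.593, -0.548, 1.124], [0.807, 0.428, -0.407, 0.363], [-0.007, -0.683, -0.731, 0.921], [0.0, 0.0, 0.0, 1.0]]
top [[517.8, 0.0, 319.4], [0.0, 517.8, 235.9], [0.0, 0.0, 1.0]] [[0.007, -0.993, 0.116, 0.375], [-1.0, -0.009, -0.008, -0.06], [0.009, -0.116, -0.993, 1.328], [0.0, 0.0, 0.0, 1.0]]
0.1 [ 0.25514941 -0.59709107  0.23025483] [ 9.79675151e-01  2.00587313e-01 -2.44022579e-04 -1.12675771e-03]
```

View pics/scene0.png

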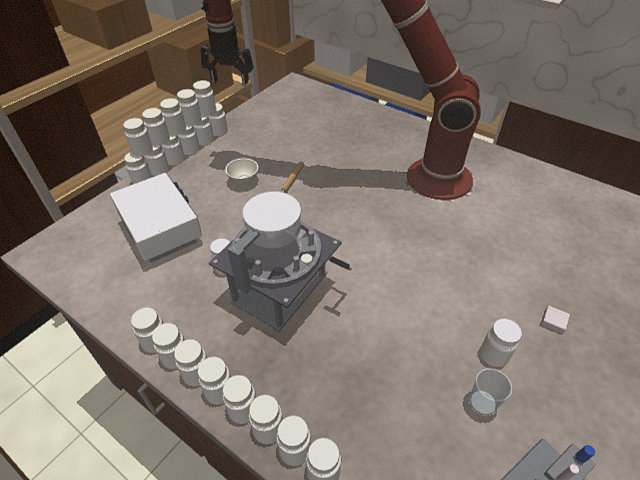

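View pics/top0.png

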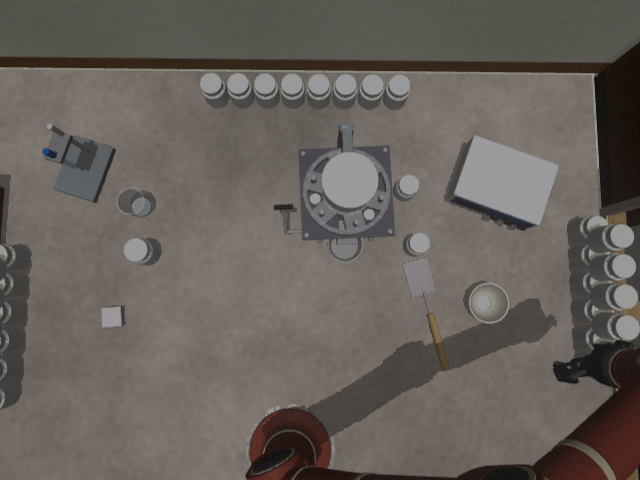

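The scene view shows the dispenser mid-bench. In the top view the plate spans about (299,148) to (396,240), the tablets are at (316,199) and (369,214), and the lever is at (284,207). I'll enlarge that area.

```bash
python3 - <<'E'
import cv2
im=cv2.imread("pics/top0.png"); c=im[115:265,260:430]
cv2.imwrite("pics/top0c.png",cv2.resize(c,None,fx=4,fy=4,interpolation=cv2.INTER_CUBIC))
E
```

```text
(no output)
```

View pics/top0c.png

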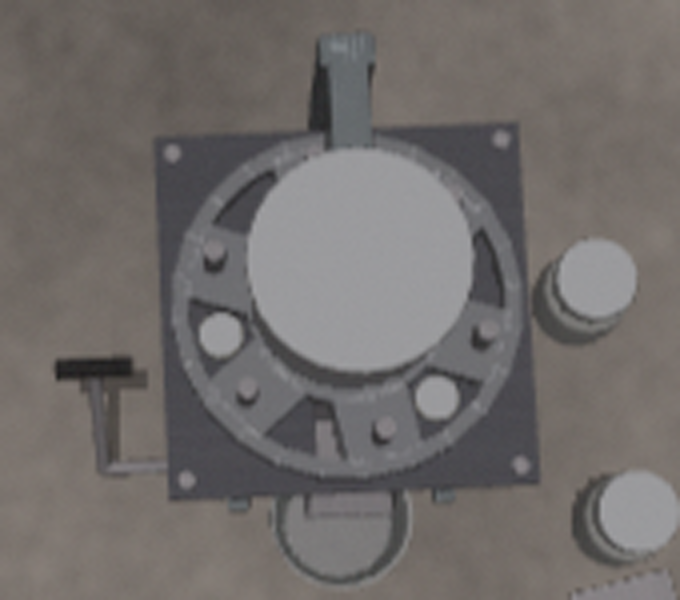

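The crop gives (u,v): plate corners (155,137), (517,123), (539,483), (170,500); tablets (221,334) and (437,397); peg tops (214,247), (248,388), (385,426), (486,328); lever bar (94,368).

```bash
cat > h.py <<'E'
import numpy as np
def ray(cam,p,z):
    d=np.load(cam+".npz"); r=d["pose"][:3,:3]@np.linalg.inv(d["K"])@[*p,1]; o=d["pose"][:3,3]
    return o+r*(z-o[2])/r[2]
E
python3 - <<'E'
from h import *
f=lambda p,z: ray("top0",(260+p[0]/4-.375,115+p[1]/4-.375),z)
C=np.array([f(p,.136) for p in [(155,137),(517,123),(539,483),(170,500)]]); print(C.round(4)); c=C.mean(0)
e=(C[0]-C[3]+C[1]-C[2]); yaw=np.arctan2(e[1],e[0]); e2=C[0]-C[1]+C[3]-C[2]; yaw2=np.arctan2(-e2[0],e2[1]); print("c",c,np.degrees([yaw,yaw2]),[np.linalg.norm(C[i]-C[i-1]) for i in range(4)])
P=[f(p,.189) for p in [(214,247),(248,388),(385,426),(486,328)]]
T=[f(p,.148) for p in [(221,334),(437,397)]]
for q in P+T: print(q.round(4),np.linalg.norm(q[:2]-c[:2]).round(4),np.degrees(np.arctan2(*(q-c)[1::-1])).round(1))
L=f((94,368),.166); print("lever",L, L-c)
E
```

```bash
cat >> h.py <<'E'
from scipy.spatial.transform import Rotation as R
from rig import arm, camrig, monitor, workorder
def tool(tilt,yaw=0):
    s,c=np.sin(tilt),np.cos(tilt)
    return R.from_euler('z',yaw)*R.from_matrix(np.array([[c,0,s],[0,-1,0],[s,0,-c]]))
C=np.array([.6196,-.1315]); YAW=np.radians(3)
def disp(x,y,z):
    c,s=np.cos(YAW),np.sin(YAW); return np.array([C[0]+c*x-s*y,C[1]+s*x+c*y,z])
def pol(r,a,z): a=np.radians(a); return np.array([C[0]+r*np.cos(a),C[1]+r*np.sin(a),z])
def go(p,rot=None,s=None):
    s=s or monitor.observe(); r0=R.from_quat(s["tcp_rot"]); rot=rot or r0
    print((r0.inv().apply(p-s["ee_pos"])).round(4).tolist(),(r0.inv()*rot).as_rotvec().round(4).tolist())
E
python3 - <<'E'
from h import *
t=tool(.45,YAW); p=pol(.082,194,.168); print(p)
go(p-t.apply([0,0,.09]),t)
E
```

```text
[ 0.54003575 -0.1513376   0.168     ]
[0.4004, -0.3114, -0.0181] [-0.0813, 0.4458, 0.3451]
```

The rows are not in the units I measure in: shifts go in shares of 0.75 m and turns go in shares of pi rad. I convert before sending: 0.4004 m / 0.75 = 0.5339, -0.03 m / 0.75 = -0.04, 0.4458 rad / 3.1416 = 0.1419.

Call:
shift_gripper:
  offsets: [0.08, -0.06, -0.0533, 0, 0, 0.0477, 0.16, -0.12, -0.0667, 0, 0.0318, 0.0955, 0.24, -0.1867, -0.0667, -0.0255, 0.0796, 0.1098, 0.32, -0.24, -0.0533, -0.0259, 0.1419, 0.1098, 0.4, -0.3067, -0.04, -0.0259, 0.1419, 0.1098, 0.4667, -0.36, -0.0241, -0.0259, 0.1419, 0.1098, 0.5339, -0.4152, -0.0241, -0.0259, 0.1419, 0.1098, 0.5339, -0.4152, -0.0241, -0.0259, 0.1419, 0.1098, 0.5339, -0.4152, -0.0241, -0.0259, 0.1419, 0.1098, 0.5339, -0.4152, -0.0241, -0.0259, 0.1419, 0.1098]
  jaw: 0.03
  clamp_n: 20

```text
t: 1.35
ee_pos: [0.5015, -0.1518, 0.2491]
tcp_rot: [0.974, 0.028, 0.223, -0.006]
contact_force: [-0.9, -0.8, -0.6]
grip_width: 0.03
gripper_force: 0.0
```

```bash
python3 - <<'E'
from h import *
t=tool(.45,YAW); go(pol(.082,194,.168),t)
d=camrig.get_image("wrist")
import cv2; cv2.imwrite("pics/w1.png",d["image"][:,:,::-1])
E
```

```text
[-0.0006, 0.0016, 0.0897] [-0.0006, -0.0001, 0.0049]
```

View pics/w1.png

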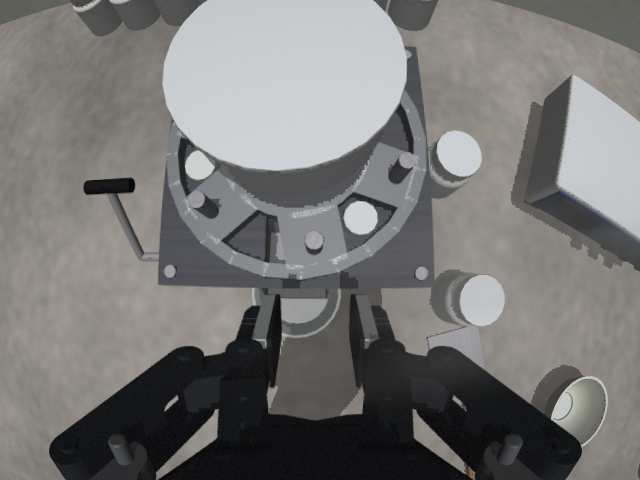

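The wrist view shows the front peg at (314,240), centred between the fingers (270 to 355). I'll go in.

To row units: 0.0897 m / 0.75 = 0.1196, 0.03 m / 0.75 = 0.04.

Call:
shift_gripper:
  offsets: [0, 0.0021, 0.04, 0, 0, 0, 0, 0.0021, 0.08, 0, 0, 0, 0, 0.0021, 0.1, 0, 0, 0, 0, 0.0021, 0.1196, 0, 0, 0, 0, 0.0021, 0.1196, 0, 0, 0]

```text
t: 2.02
ee_pos: [0.5401, -0.1542, 0.168]
tcp_rot: [0.975, 0.025, 0.223, -0.005]
contact_force: [1.1, 0.2, 0.2]
grip_width: 0.0303
gripper_force: 0.0
```

```bash
python3 - <<'E'
from h import *
t=tool(.45,YAW)
for a in (194,180,165,153,149): go(pol(.082,a,.168),t)
d=camrig.get_image("wrist")
import cv2; cv2.imwrite("pics/w2.png",d["image"][:,:,::-1])
E
```

```text
[0.0001, -0.0029, 0.0] [0.0017, 0.0003, -0.0002]
[-0.0012, -0.0228, -0.0006] [0.0017, 0.0003, -0.0002]
[0.0023, -0.0439, 0.001] [0.0017, 0.0003, -0.0002]
[0.0086, -0.0595, 0.004] [0.0017, 0.0003, -0.0002]
[0.0113, -0.0644, 0.0053] [0.0017, 0.0003, -0.0002]
```

View pics/w2.png

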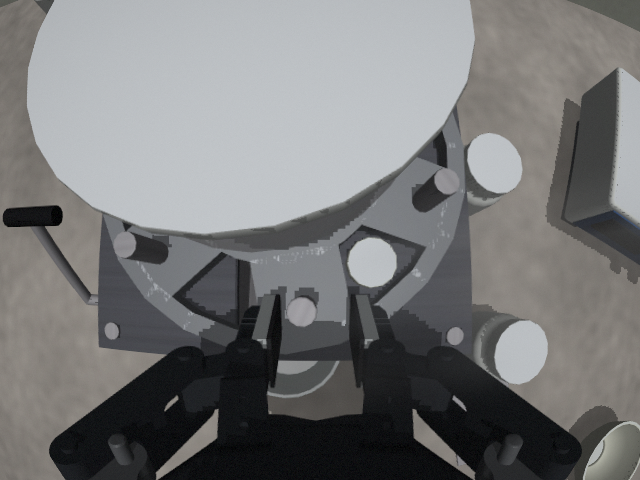

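Peg (303,312) is between the fingers, so I'll close lightly and drag it along the arc.

To row units: -0.0029 m / 0.75 = -0.0039.

Call:
shift_gripper:
  offsets: [0, -0.0039, 0, 0, 0, 0, 0, -0.0039, 0, 0, 0, 0, 0, -0.0039, 0, 0, 0, 0, 0, -0.0039, 0, 0, 0, 0, 0, -0.0039, 0, 0, 0, 0]
  jaw: 0.005
  clamp_n: 20

```text
t: 2.7
ee_pos: [0.5404, -0.1511, 0.1694]
tcp_rot: [0.974, 0.026, 0.224, -0.004]
contact_force: [-3.2, 0.5, 5.4]
grip_width: 0.0108
gripper_force: 21.0
```

Call:
shift_gripper:
  offsets: [-0.0007, -0.0067, 0, 0, 0, 0, -0.0013, -0.0133, -0.0004, 0, 0, 0, -0.0016, -0.02, -0.0007, 0, 0, 0, -0.0016, -0.0267, -0.0008, 0, 0, 0, -0.0011, -0.0333, -0.0005, 0, 0, 0, 0, -0.04, 0, 0, 0, 0, 0.0013, -0.048, 0.0007, 0, 0, 0, 0.0031, -0.0547, 0.0013, 0, 0, 0, 0.0053, -0.0613, 0.0027, 0, 0, 0, 0.0053, -0.0613, 0.0027, 0, 0, 0]

```text
t: 3.95
ee_pos: [0.5435, -0.1035, 0.1692]
tcp_rot: [0.974, 0.027, 0.225, -0.005]
contact_force: [0.1, -1.4, 4.8]
grip_width: 0.0112
gripper_force: 21.7
```

```bash
python3 - <<'E'
from h import *
p=monitor.observe()["ee_pos"]-[*C,0]; print(np.hypot(*p[:2]),np.degrees(np.arctan2(p[1],p[0]))%360)
t=tool(.45,YAW)
for a in (157,153): go(pol(.082,a,.168),t)
E
```

```text
0.08108933154632954 159.8159360674105
[0.0002, -0.004, 0.0015] [0.0013, -0.0031, 0.0026]
[0.0027, -0.0091, 0.0026] [0.0013, -0.0031, 0.0026]
```

To row units: -0.009 m / 0.75 = -0.012, -0.004 m / 0.75 = -0.0053.

Call:
shift_gripper:
  offsets: [0, -0.0053, 0, 0, 0, 0, 0.0033, -0.012, 0.0016, 0, 0, 0, 0.0033, -0.012, 0.0016, 0, 0, 0, 0.0033, -0.012, 0.0016, 0, 0, 0, 0.0033, -0.012, 0.0016, 0, 0, 0]

```text
t: 4.58
ee_pos: [0.546, -0.0955, 0.1692]
tcp_rot: [0.974, 0.026, 0.225, -0.005]
contact_force: [4.4, -2.0, 2.1]
grip_width: 0.0106
gripper_force: 21.1
```

```bash
python3 - <<'E'
from h import *
p=monitor.observe()["ee_pos"]-[*C,0]; print(np.hypot(*p[:2]),np.degrees(np.arctan2(p[1],p[0]))%360)
import cv2
d=camrig.get_image("top"); cv2.imwrite("pics/t3.png",cv2.resize(d["image"][115:265,260:430,::-1],None,fx=4,fy=4,interpolation=cv2.INTER_CUBIC))
d=camrig.get_image("wrist"); cv2.imwrite("pics/w3.png",d["image"][:,:,::-1])
E
```

```text
0.08194347915054419 153.93087487431856
```

View pics/w3.png

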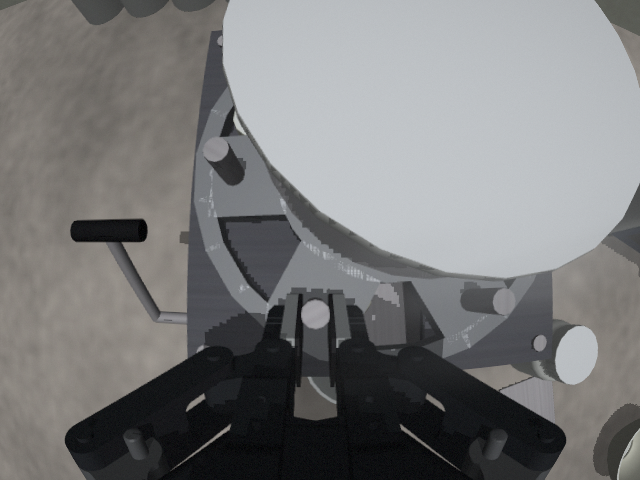

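Pocket at (385,300) is now empty over the hole with no tablet showing, so it appears to have dropped. I'll release the peg, retreat, look from the scene camera, and plan the lever.

To row units: -0.11 m / 0.75 = -0.1467, -0.08 m / 0.75 = -0.1067.

Call:
shift_gripper:
  offsets: [0, 0, 0, 0, 0, 0, 0, 0, 0, 0, 0, 0, 0, 0, -0.04, 0, 0, 0, 0, 0, -0.1067, 0, 0, 0, 0, 0, -0.1467, 0, 0, 0, 0, 0, -0.1467, 0, 0, 0]
  jaw: 0.03

```text
t: 5.42
ee_pos: [0.4957, -0.0972, 0.2687]
tcp_rot: [0.974, 0.026, 0.224, -0.005]
contact_force: [-0.1, -0.5, -0.2]
grip_width: 0.03
gripper_force: 0.0
```

```bash
python3 - <<'E'
from h import *
import cv2
d=camrig.get_image("top"); a=cv2.resize(d["image"][115:265,260:430,::-1],None,fx=3.5,fy=3.5,interpolation=cv2.INTER_CUBIC)
cv2.imwrite("pics/t4.png",a)
b=disp(-.033,.147,.160); t=tool(0,YAW); p=b+t.apply([.026,0,.013]); print(p)
go(p+[0,0,.09],t)
E
```

```text
[0.60491621 0.01493219 0.147     ]
[0.0905, -0.106, 0.0772] [0.0011, -0.4497, 0.0015]
```

View pics/t4.png

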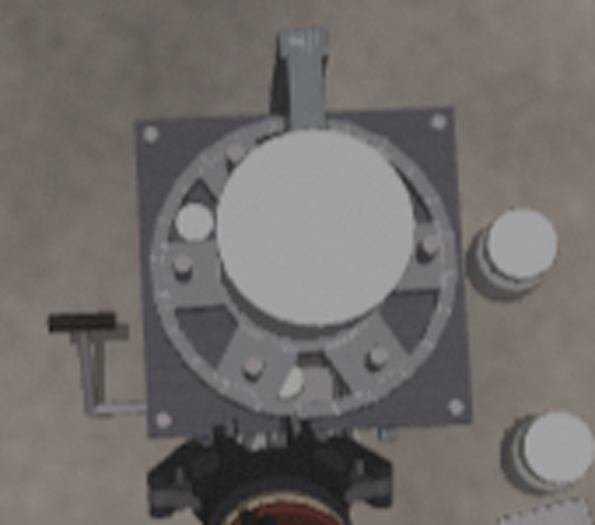

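The top crop shows a partly hidden white disc at (291,383), cut off by the pocket's edge. That puts it below the wheel in the scoop. The other tablet sits at (194,222) in the wheel. Next I'll go to the lever.

To row units: -0.106 m / 0.75 = -0.1413, -0.04 m / 0.75 = -0.0533, -0.25 rad / 3.1416 = -0.0796.

Call:
shift_gripper:
  offsets: [0.0267, -0.0533, 0.0133, 0, -0.0318, 0, 0.06, -0.1067, 0.04, 0, -0.0796, 0, 0.0933, -0.1413, 0.0667, 0.0003, -0.1273, 0.0005, 0.1207, -0.1413, 0.1029, 0.0004, -0.1431, 0.0005, 0.1207, -0.1413, 0.1029, 0.0004, -0.1431, 0.0005, 0.1207, -0.1413, 0.1029, 0.0004, -0.1431, 0.0005]
  jaw: 0

```text
t: 6.22
ee_pos: [0.6047, 0.0138, 0.2352]
tcp_rot: [1.0, 0.025, -0.002, 0.0]
contact_force: [0.5, -0.2, 0.5]
grip_width: -0.0001
gripper_force: 0.0
```

```bash
python3 - <<'E'
from h import *
import cv2
b=disp(-.033,.147,.160); t=tool(0,YAW); go(b+t.apply([.026,0,.013]),t)
d=camrig.get_image("wrist"); cv2.imwrite("pics/w5.png",d["image"][:,:,::-1])
E
```

```text
[0.0006, -0.0012, 0.0882] [0.0005, 0.0035, -0.0015]
```

View pics/w5.png

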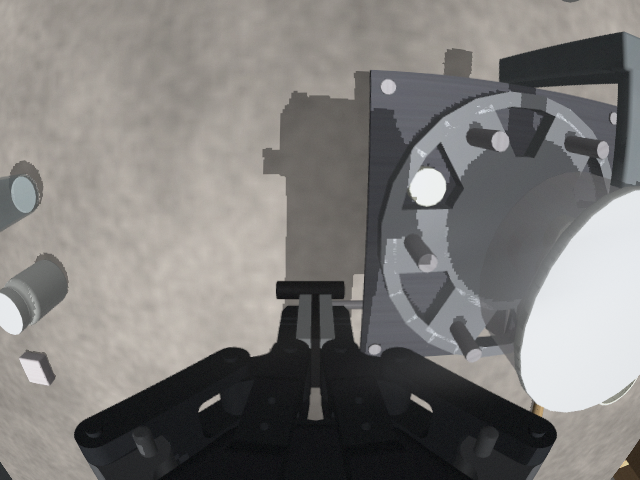

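The wrist view shows the bar at (310,290), spanning 277 to 344. I'll check its position with the fisheye model before going down.

```bash
python3 - <<'E'
from h import *
d=camrig.get_image("wrist"); K,P=d["K"],d["pose"]
v=np.array([310-K[0,2],289.5-K[1,2]]); r=np.hypot(*v); th=r/K[0,0]
ray_=P[:3,:3]@np.array([*(v/r*np.sin(th)),np.cos(th)]); o=P[:3,3]
print(o, o+ray_*(.163-o[2])/ray_[2], disp(-.033,.147,.16))
# waypoints from pre-contact pose
t0=tool(0,YAW); b0=disp(-.033,.147,.160); p0=b0+t0.apply([.026,0,.013])
for k in range(9):
    ph=np.radians(35-k*10+(2 if k==8 else 0)); t=tool(.05*k,YAW)
    p=disp(-.082+.085*np.sin(ph),.147,.09+.085*np.cos(ph))+t.apply([.016,0,.012])
    print(k,t0.inv().apply(p-p0).round(4).tolist(),(t0.inv()*t).as_rotvec().round(3).tolist())
E
```

```text
[0.68594539 0.01755567 0.3796865 ] [0.57964436 0.01514733 0.163     ] [0.57895184 0.01357146 0.16      ]
0 [-0.0102, 0.0, -0.0006] [0.0, 0.0, 0.0]
1 [-0.0225, -0.0, -0.0089] [0.0, 0.05, 0.0]
2 [-0.0359, 0.0, -0.0148] [0.0, 0.1, 0.0]
3 [-0.05, 0.0, -0.0182] [-0.0, 0.15, -0.0]
4 [-0.0643, 0.0, -0.0191] [0.0, 0.2, 0.0]
5 [-0.0785, 0.0, -0.0174] [0.0, 0.25, 0.0]
6 [-0.0921, 0.0, -0.0133] [0.0, 0.3, -0.0]
7 [-0.1046, 0.0, -0.0068] [0.0, 0.35, -0.0]
8 [-0.1136, -0.0, -0.0003] [0.0, 0.4, -0.0]
```

To row units: 0.0882 m / 0.75 = 0.1176, 0.07 m / 0.75 = 0.0933, 0.0035 rad / 3.1416 = 0.0011.

Call:
shift_gripper:
  offsets: [0.0008, -0.0016, 0.0533, 0, 0.001, 0, 0.0008, -0.0016, 0.0933, 0, 0.0011, 0, 0.0008, -0.0016, 0.1176, 0, 0.0011, 0, 0.0008, -0.0016, 0.1176, 0, 0.0011, 0, 0.0008, -0.0016, 0.1176, 0, 0.0011, 0]

```text
t: 6.95
ee_pos: [0.6072, 0.0149, 0.1506]
tcp_rot: [1.0, 0.025, 0.004, 0.0]
contact_force: [-1.3, 0.8, 0.8]
grip_width: -0.0001
gripper_force: 0.0
```

Call:
shift_gripper:
  offsets: [-0.0136, 0, -0.0008, 0, 0, 0, -0.03, 0, -0.0119, 0, 0.0159, 0, -0.0393, 0, -0.016, 0, 0.0239, 0, -0.0479, 0, -0.0197, 0, 0.0318, 0, -0.0573, 0, -0.022, 0, 0.0398, 0, -0.0667, 0, -0.0243, 0, 0.0477, 0, -0.076, 0, -0.0253, 0, 0.0557, 0, -0.0857, 0, -0.0255, 0, 0.0637, 0, -0.0857, 0, -0.0255, 0, 0.0637, 0]

```text
t: 8.07
ee_pos: [0.5424, 0.0118, 0.1694]
tcp_rot: [0.994, 0.025, 0.104, -0.002]
contact_force: [1.9, -0.1, 1.7]
grip_width: -0.0002
gripper_force: 0.7
```

```bash
python3 - <<'E'
from h import *
t=tool(.2,YAW)
for k in range(5,9):
    ph=np.radians(35-k*10+(2 if k==8 else 0)); tt=tool(.05*k,YAW)
    go(disp(-.082+.085*np.sin(ph),.147,.09+.085*np.cos(ph))+tt.apply([.016,0,.012]),tt)
E
```

```text
[-0.0166, 0.0002, 0.0015] [0.0008, 0.0425, -0.0013]
[-0.0308, 0.0002, 0.0028] [0.0009, 0.0925, -0.0013]
[-0.0443, 0.0002, 0.0065] [0.0009, 0.1425, -0.0013]
[-0.0544, 0.0002, 0.011] [0.0009, 0.1925, -0.0013]
```

To row units: -0.0555 m / 0.75 = -0.074, -0.0544 m / 0.75 = -0.0725, 0.1925 rad / 3.1416 = 0.0613.

Call:
shift_gripper:
  offsets: [-0.0111, 0, 0.0011, 0, 0.0064, 0, -0.0221, 0, 0.002, 0, 0.0135, 0, -0.0411, 0, 0.0037, 0, 0.0294, 0, -0.0591, 0, 0.0087, 0, 0.0454, 0, -0.0725, 0, 0.0147, 0, 0.0613, 0, -0.074, 0, 0.0153, 0, 0.0613, 0, -0.074, 0, 0.0153, 0, 0.0613, 0, -0.074, 0, 0.0153, 0, 0.0613, 0, -0.074, 0, 0.0153, 0, 0.0613, 0, -0.074, 0, 0.0153, 0, 0.0613, 0]

```text
t: 9.32
ee_pos: [0.491, 0.0093, 0.1455]
tcp_rot: [0.98, 0.025, 0.198, -0.005]
contact_force: [0.8, -0.4, 2.5]
grip_width: 0.0001
gripper_force: 1.2
```

```bash
python3 - <<'E'
from h import *
import cv2
a=camrig.get_image("wrist")["image"][:,:,::-1]; b=camrig.get_image("top")["image"][115:295,240:420,::-1]
cv2.imwrite("pics/m6.png",np.hstack([cv2.resize(a[120:480],(450,253)),cv2.resize(b,(350,350))[:253]]) if 0 else np.hstack([cv2.resize(a,(400,300)),cv2.resize(b,(300,300),interpolation=cv2.INTER_CUBIC)]))
E
```

```text
(no output)
```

View pics/m6.png

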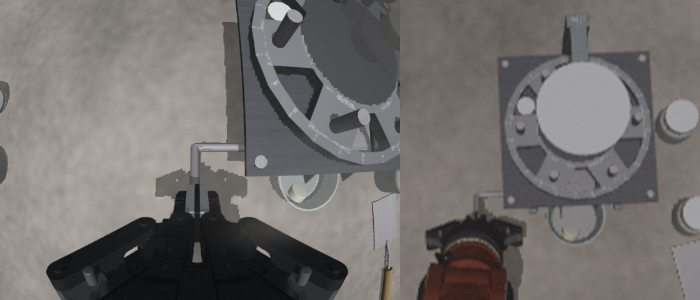

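The tablet now lies in the dish, at about (298,190) in the left half, and the hole pocket is empty. I'll ease the lever back along its path.

```bash
python3 - <<'E'
from h import *
for k in (6,4,2,0,-1):
    ph=np.radians(35-k*10); tt=tool(max(.05*k,0),YAW)
    go(disp(-.082+.085*np.sin(ph),.147,.09+.085*np.cos(ph))+tt.apply([.016,0,.012]),tt)
tt=tool(0,YAW); p=disp(.005,.147,.147); go(p,tt); go(p+[0,0,.12],tt)
E
```

```text
[0.026, 0.0003, -0.0051] [0.0011, -0.0979, -0.001]
[0.0539, 0.0002, 0.0003] [0.001, -0.1979, -0.001]
[0.0784, 0.0002, 0.0153] [0.001, -0.2979, -0.0011]
[0.0966, 0.0002, 0.0383] [0.0009, -0.3979, -0.0011]
[0.1033, 0.0001, 0.0515] [0.0009, -0.3979, -0.0011]
[0.1168, 0.0001, 0.0475] [0.0009, -0.3979, -0.0011]
[0.1633, 0.0002, -0.0631] [0.0009, -0.3979, -0.0011]
```

To row units: 0.1633 m / 0.75 = 0.2177, 0.14 m / 0.75 = 0.1867, -0.3979 rad / 3.1416 = -0.1267.

Call:
shift_gripper:
  offsets: [0.0173, 0, -0.004, 0, -0.0159, 0, 0.0347, 0, -0.0068, 0, -0.0312, 0, 0.0719, 0, 0.0004, 0, -0.063, 0, 0.1045, 0, 0.0204, 0, -0.0948, 0, 0.1288, 0, 0.0511, 0, -0.1267, 0, 0.1557, 0, 0.0633, 0, -0.1267, 0, 0.1557, 0, 0.0633, 0, -0.1267, 0, 0.1867, 0, -0.0133, 0, -0.1267, 0, 0.2177, 0, -0.0841, 0, -0.1267, 0, 0.2177, 0, -0.0841, 0, -0.1267, 0]

```text
t: 10.68
ee_pos: [0.6177, 0.0153, 0.2721]
tcp_rot: [1.0, 0.025, 0.004, 0.0]
contact_force: [-0.0, -0.7, -1.2]
grip_width: -0.0002
gripper_force: 0.0
```

Call:
shift_gripper:
  offsets: [0, -0.0533, -0.0133, 0, 0, 0, 0, -0.1067, -0.0267, 0, 0, 0, 0, -0.1333, -0.0267, 0, 0, 0, 0, -0.1333, -0.0267, 0, 0, 0, 0, -0.1333, -0.0267, 0, 0, 0, 0, -0.1333, -0.0267, 0, 0, 0, 0, -0.1333, -0.0267, 0, 0, 0]

```text
t: 11.55
ee_pos: [0.6115, 0.1142, 0.2865]
tcp_rot: [1.0, 0.024, -0.0, 0.001]
contact_force: [0.0, -0.6, -0.0]
grip_width: -0.0002
gripper_force: 0.0
```

```bash
python3 - <<'E'
from h import *
import cv2
b=camrig.get_image("top")["image"][115:265,240:420,::-1]; s=camrig.get_image("scene")["image"][180:340,190:370,::-1]
cv2.imwrite("pics/m7.png",np.hstack([cv2.resize(b,(430,358),interpolation=cv2.INTER_CUBIC),cv2.resize(s,(360,358),interpolation=cv2.INTER_CUBIC)]))
E
```

```text
(no output)
```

View pics/m7.png

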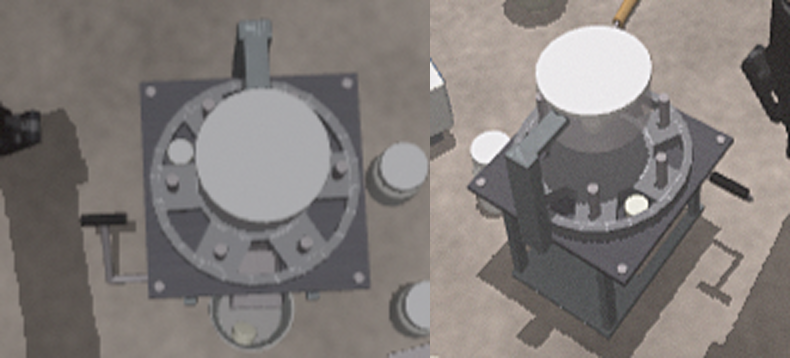

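The tablet is in the dish at (245,333), the scoop and lever (104,219) are back at rest, and the other tablet is still in the wheel at (180,152). The arm is clear of everything.

```bash
python3 -c "
from rig import arm, camrig, monitor, workorder
print(workorder.sign_off())"
```

```text
the job is handed in; nothing more can be done
None
```

Tablet_a dropped into the scoop and was tipped into the dish, the lever is back at rest, tablet_b is still in the wheel, and I handed the job in at about 12 s.

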